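# Set the opening of the document press

### The job

Set up the document press on the counter. First, while the press is still open, turn the black tare knob on its load dial until the red pointer stands at the green zero mark. Then wind the red handwheel clockwise by its upright crank handle until the press is fully closed against its stop, wind it back anticlockwise exactly two full turns, and finish still gripping the crank handle, wheel standing still; leave the basket, cup, sign and glue bottle where they are.

Things in the scene. Friction and masses are not known exactly. Their poses are not given: they have to be found in the camera images.
- press: Grey screw press, fixed. Origin on the counter under the handwheel's axis; own z up, -x its front (roughly to the robot), the load dial lies 235 mm along own +y. Bed 240 x 250 mm, 30 mm high; crossbar 55 mm in x, 250 mm in y, top at 165 mm, on two columns, carries the wheel; the platen under it rises 5 mm per turn of opening. Dial foot: 130 mm in x, to y = 310 mm, 30 mm high.
- dial_zero (a point): The green zero mark on the load dial: 48 mm from the dial centre, on the press's own -x side, on the dial's face 100 mm above the counter. The dial is a white disc of 116 mm diameter with black ticks every 0.2 rad, on a blue pedestal; the tare knob stands at its centre.
- wheel (a joint): Angle of the red handwheel, rad: 0 = fully closed at a hard stop; grows when turned anticlockwise seen from above (opening), 6.283 per turn, up to a stop at 18. At the start 2.0 to 5.5. Stays where it is left; turning takes about 0.1 N m. At 0 the crank handle lies on the press's own -x side of the axis.
- wheel_centre (a point): Point on the vertical axis of the handwheel at the height of crank_grip, 230 mm above the counter. The wheel: rim of 120 mm diameter, bar 13 mm thick, rim top at 199 mm, hub top at 202 mm above the counter.
- crank: Crank handle of the handwheel: upright black cylinder, 22 mm diameter, 50 mm tall (202 to 252 mm above the counter), standing on the rim 60 mm from the wheel's axis. It spins freely about its own vertical axis, so it can stay gripped by an unturned gripper while led round the circle. Origin at its foot, on its axis.
- crank_grip (a point): Point on the crank handle's axis, 28 mm above its foot (22 mm below its top): a good height to grip it from above.
- tare (a joint): Angle of the tare knob in rad: 0 = pointer at the green zero mark, grows as it turns anticlockwise seen from above, range -2 to 2; at the start 0.5 to 1.4, so it must be turned clockwise. Stays where it is left; turning takes about 0.03 N m.
- tare_grip (a point): Point on the tare knob's vertical axis, 132 mm above the counter, at the height to grip it from above. Black upright bar 42 mm long, 14 mm thick, top 11 mm above and skirt (40 mm diameter) 23 mm below this point; grip it across the 14 mm. The red pointer sticks out of one end of the bar, along it; this frame's own -x axis points along the pointer.
- basket: Bystander: green open plastic basket, 100 x 150 mm, 60 mm high, behind the press. Origin under its centre.
- pen_cup: Bystander: blue ceramic cup, 76 mm diameter, 100 mm high, beside the press on its -y side. Origin under its centre.
- desk_sign: Bystander: blue tent-shaped desk sign, 90 mm wide, 107 mm high. Origin under its centre.
- glue: Bystander: white glue bottle with orange cap, 52 mm diameter, 120 mm high, on the far side of the load dial. Origin under its centre.

How it is judged:
On the way, in this order (a step that is already met when the one before it is completed fails the run):
1. the tare pointer stands at zero (within 0.12 rad) while the press is still open (value of joint tare between -0.12 and 0.12 rad and value of joint wheel above 1.5 rad), for 0.2 s.
2. the handwheel is closed to its stop (within 0.08 rad) (value of joint wheel below 0.08 rad), for 0.1 s.
At the end, for the whole second after the job is handed in: The handwheel stands still two turns (12.566 rad, within 0.25 rad) open from its stop, the tare pointer is within 0.15 rad of zero, the fingers still hold the crank handle (more than 2 N of contact, grasp point within 40 mm of crank_grip), and the bystanders are within 30 mm of where they were (value of joint wheel between 12.316 and 12.816 rad and velocity of joint wheel between -0.1 and 0.1 rad/s and value of joint tare between -0.15 and 0.15 rad and contact force between the fingers and crank above 2 N and distance between the grasp point and crank_grip below 0.04 m and distance of each of basket, pen_cup, desk_sign, glue from where it was at the start of the episode below 0.03 m); the arm keeps its last pose, push and grip.
It fails at once if a bystander is knocked or moved by more than 30 mm (distance of any of basket, pen_cup, desk_sign, glue from where it was at the start of the episode above 0.03 m).
It also fails if it takes over 72 s, if anything falls off the work surface, if the arm or the gripper's body presses on something with over 40 N, if the wrist force passes 120 N, or if a joint passes its speed limit or range.

### The arm

A 6-joint arm with a two-finger parallel gripper is mounted at the origin on the work surface. World frame = base frame: x ahead of the robot, y to its left, z up, the work surface at z = 0. Lengths are in m, angles in rad, forces in N, time in s.
With the tool pointing down it reaches from about 0.3 to 1 m from the base axis. Payload 5.1 kg.
Tool frame: the origin (TCP) lies on the front face of the gripper's body, between the roots of the fingers; the fingertips stand 78 mm ahead of it and the grasp point (between the pads) lies 59 mm ahead of it; z points along the fingers, y is the direction in which the jaws open and shut (so a half turn about z gives the same grasp; the last joint's range is limited). The gripper opens to 95 mm and grips with 3 to 60 N. Pads are 20 mm wide; open, the fingers measure 119 mm over their backs; the gripper's body (75 mm by 180 mm) begins 59 mm behind the grasp point.
Start: joints at [-1.197, 0.124, 1.65, -0, 1.367, -0.083], TCP at [0.287, -0.583, 0.292] pointing down, gripper open.
Joint ranges: [-2.61, 2.61], [-1.02, 2.33], [0.03, 2.71], [-1.35, 4.49], [0.32, 2.68], [-2.91, 2.91]. Speed limits (rad/s): [2.57, 2.57, 3.14, 3.14, 3.14, 3.14].

### API

Orientations are given as a unit quaternion [x, y, z, w].
In Python, from rig import robot, eyes gives the robot as it stands.
- The arm moves only by the tool send_rows, never from a script. Its argument "steps" is one flat list of numbers, 7 for each row, row after row: the shift along the world's x, y, z in units of 250 mm (1.0 is 250 mm), then the turn, a rotation vector about the world's x, y, z in units of 120 degrees (1.0 is 120 degrees), then the closure, from -1 (fully open) to 1 (shut). In form: [tx, ty, tz, rx, ry, rz, jaw, tx, ty, tz, rx, ry, rz, jaw, ...]. A call has 1 to 8 rows; each row shifts and turns the commanded pose from where the row before left it; what a row does not reach is not made up. A row lasts 1/8 s, in which the tool goes at most 62.5 mm and 10.7 degrees, less where a joint would pass 70% of its speed; a pose out of reach is approached as far as the arm can. A call with a number of a shift or a turn outside -1 to 1 is refused whole. A call with a gripper value outside its range is refused whole. The fingers move at their own pace and stop on an object; "squeeze" is the grip in N (left out, the last holds). Time passes only in rows, so rows that do not move let the fingers close. It gives the time, the measured TCP pose, the force and the opening at its end, in the units of the state.
- robot.observe(): the state, without advancing time (a new reading comes with each control period).
- eyes.get_image(name): name is "scene" or "top" or "wrist"; returns a dict with "frame" (480x640x3 uint8, red, green, blue), "range_z" (480x640 float32, m along the optical axis (not along the pixel's ray), 0 where there is no reading), "K" (3x3 intrinsics, pixels), "k1" (the pictures are not rectified: a ray, as slopes to the right and down, at radius r is drawn at 1 + k1 r^2 times it, then the intrinsics apply), "R" (3x3) and "t" (3): a world point X has camera coordinates R X + t. Camera axes: x right, y down, z forward; pixel columns grow to the right and rows downward; lengths in m; the calibration is good to about 2 mm. A picture is of the moment at which its call begins.
- robot.job_done(): hands the job in, once; it reports no verdict.
The state is a dict: "t": time; "q": joint angles; "qvel": joint speeds; "effort": joint torques, N m; "ee_pos": TCP position; "tool_rot": TCP orientation; "ft_force": force on the tool from outside, world axes, zero at the start; "torque": the same for the moment, N m; "gripper_width": finger opening in m.
Only numpy, scipy, OpenCV 4.12 (cv2) and the standard library are available. Lean on these libraries where they do the work, as an engineer would, in place of code of your own. Each camera call takes 0.05 s, during which the arm holds its last target. There are 200 camera calls.

## Working session

There is one attempt and no reset: what is moved stays moved. The work goes in short steps, Python scripts to look and compute and a tool call to move; the robot and the scene stay as the last step left them, time stands still between calls to the robot, and variables do not carry over. Pictures are saved under pics/ and viewed, about 8 in all and at most 12, crops included, and the job is handed in when it is done.

Besides the shell and the picture viewer there is one more tool, called in YAML: its name, and indented under it one key for each argument. send_rows: Moves the arm, as the interface text tells. Shifts and turns lie within -1 to 1; 1 stands for 250 mm of shift or 120 degrees of turn. Its arguments: {"type":"object","properties":{"steps":{"type":"array","items":{"type":"number"}},"squeeze":{"type":"number"}},"required":["steps"]}

```bash
mkdir -p pics
cat > h.py <<'E'
import numpy as np, cv2
from rig import robot, eyes
def snap(n,f):
    im=eyes.get_image(n); np.savez('pics/'+f+'.npz',**{k:np.array(v) for k,v in im.items()})
    cv2.imwrite('pics/'+f+'.png',im['frame'][:,:,::-1]); return im
def load(f): return dict(np.load('pics/'+f+'.npz'))
def ray(im,u,v):
    K=im['K']; d=cv2.undistortPoints(np.array([[[u,v]]],float),K,np.array([float(im['k1']),0,0,0]))[0,0]
    R=im['R']; return -R.T@im['t'], R.T@np.array([d[0],d[1],1])
def atz(im,u,v,z):
    o,d=ray(im,u,v); return o+d*(z-o[2])/d[2]
def dep(im,u,v):
    o,d=ray(im,u,v); return o+d*im['range_z'][int(round(v)),int(round(u))]
E
python3 - <<'E'
from h import *
a=snap('scene','s0'); b=snap('top','t0')
print(robot.observe())
for i in(a,b): print(i['K'],i['k1'],-i['R'].T@i['t'],i['R'])
E
```

```text
{'t': 0.1, 'q': array([-1.19660934e+00,  1.24438092e-01,  1.65153285e+00, -2.94597528e-05,
        1.36754475e+00, -8.26187846e-02]), 'qvel': array([-0.00167499, -0.00163886, -0.00253229, -0.00019298, -0.00136726,
        0.00097596]), 'effort': array([ 4.09900549e-04, -4.18879294e+01, -3.61096501e+01,  7.76986359e-02,
        4.61290602e-02, -6.64052459e-05]), 'ee_pos': array([ 0.28649845, -0.58295797,  0.29111373]), 'tool_rot': array([ 9.74028132e-01,  2.26424983e-01, -1.53948846e-04, -9.49223194e-04]), 'ft_force': array([ 0.42547601,  0.05600797, -0.47166971]), 'torque': array([ 0.01765523, -0.02338265, -0.0043427 ]), 'gripper_width': 0.09528927122791389}
[[511.49117933   0.         322.53053555]
 [  0.         511.49117933 231.31325397]
 [  0.           0.           1.        ]] -0.08280570539345403 [1.18489674 0.7005632  1.00815451] [[-0.76764631  0.64065853  0.01660682]
 [ 0.41986925  0.52233264 -0.74221184]
 [-0.48417863 -0.56278349 -0.66995955]]
[[463.25352342   0.         311.16943512]
 [  0.         463.25352342 238.18835588]
 [  0.           0.           1.        ]] -0.10615736478563594 [0.51483256 0.00952365 1.12775739] [[-0.01820745 -0.99978895  0.00951557]
 [-0.99612998  0.0173207  -0.08616881]
 [ 0.08598581 -0.01104766 -0.99623511]]
```

View pics/t0.png

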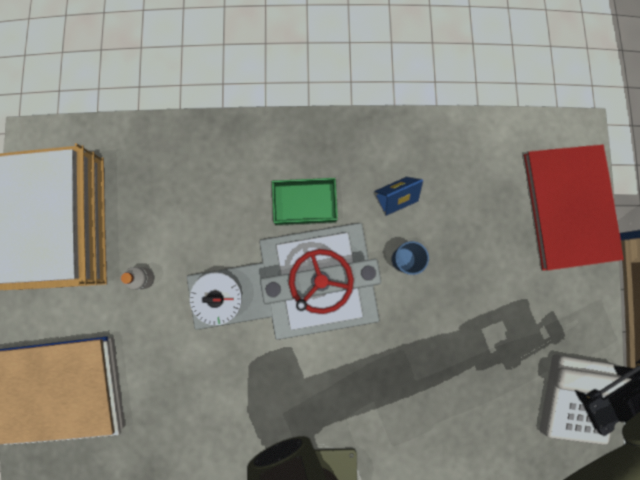

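View pics/s0.png

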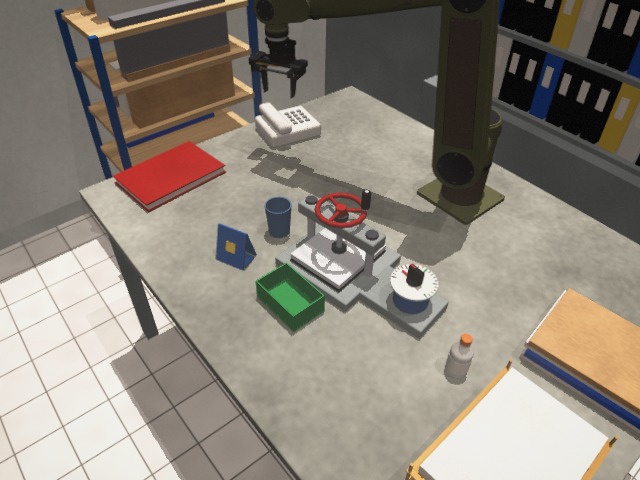

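The top view shows the wheel hub near (320,281), the crank near (300,305) and the dial centre near (215,298) with its pointer to the right. The scene view agrees. I'll enlarge the top view next.

Run:
```python
from h import *
b=load('t0'); f=b['frame'][240:340,180:380][:,:,::-1]
cv2.imwrite('pics/c0.png',cv2.resize(f,None,fx=4,fy=4,interpolation=cv2.INTER_CUBIC))
```

```text
(no output)
```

View pics/c0.png

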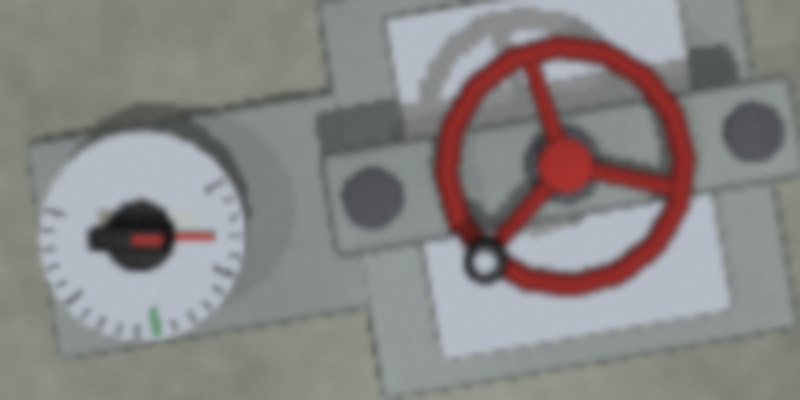

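The crop shows these points: hub (567,163), crank top (485,259), dial disc centre (142,236), green mark (154,322) and pointer from (135,240) to (215,236). The bolts are at (373,197) and (753,131).

Run:
```python
from h import *
b=load('t0'); 
P={}
for n,x,y,z in [('hub',567,163,.202),('rimc',566,166,.199),('crank',485,259,.252),('dial',142,236,.1),('green',154,322,.1),('ptip',215,236,.11),('knob',142,237,.13),('b1',373,197,.165),('b2',753,131,.165)]:
    u=180+(x+.5)/4-.5; v=240+(y+.5)/4-.5
    P[n]=atz(b,u,v,z); print(n,P[n].round(4),dep(b,u,v).round(4))
ang=lambda a,b:np.degrees(np.arctan2(*(P[b]-P[a])[1::-1]))
d=lambda a,b:np.linalg.norm((P[b]-P[a])[:2])
for p in [('hub','crank'),('hub','dial'),('dial','green'),('dial','ptip'),('b2','b1')]: print(p,d(*p).round(4),ang(*p).round(2))
s=load('s0')
for n in('hub','crank','dial','knob'):
    c=s['R']@P[n]+s['t']; q=cv2.projectPoints(c.reshape(1,1,3),np.zeros(3),np.zeros(3),s['K'],np.array([float(s['k1']),0,0,0]))[0]; print(n,q.ravel().round(1))
f=s['frame'][180:300,290:450][:,:,::-1]
cv2.imwrite('pics/c1.png',cv2.resize(f,None,fx=5,fy=5,interpolation=cv2.INTER_CUBIC))
```

```text
hub [ 0.51   -0.0195  0.202 ] [ 0.51   -0.0195  0.202 ]
rimc [ 0.5085 -0.0191  0.199 ] [ 0.5085 -0.019   0.2011]
crank [0.466  0.0214 0.252 ] [0.466  0.0214 0.2519]
dial [0.4731 0.213  0.1   ] [0.4749 0.204  0.1456]
green [0.4257 0.2067 0.1   ] [0.4259 0.2063 0.1021]
ptip [0.4729 0.1708 0.11  ] [0.4726 0.1721 0.1018]
knob [0.4738 0.2071 0.13  ] [0.4744 0.204  0.1455]
b1 [0.4941 0.08   0.165 ] [0.4942 0.0795 0.1714]
b2 [ 0.5245 -0.1178  0.165 ] [ 0.5244 -0.1166  0.1736]
('hub', 'crank') 0.0601 137.07
('hub', 'dial') 0.2354 99.03
('dial', 'green') 0.0478 -172.4
('dial', 'ptip') 0.0422 -90.18
('b2', 'b1') 0.2001 98.76
hub [340.  206.7]
crank [365.6 191.9]
dial [413.5 281.4]
knob [413.2 271.5]
```

View pics/c1.png

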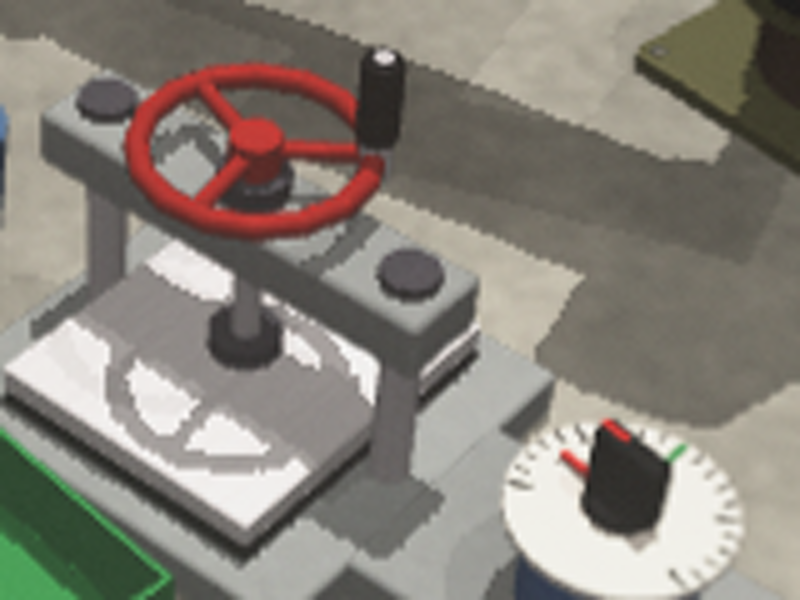

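Everything is consistent: hub to crank is 60.1 mm, hub to dial is 235.4 mm, and the press yaw is about 8.9°. The pointer is at -90.5° and zero is at about -171.2°, so tare is about 1.41 rad. The crank is at 137°, so the wheel is at about 5.38 rad. Moving over the knob now.

send_rows:
  steps: [0,0.1,0.16,0,0,0,-1,0.05,0.2,0.12,0,0,0,-1,0.05,0.22,0,0,0,0.066,-1,0.05,0.22,0,0,0,0.066,-1,0.05,0.22,0,0,0,0.066,-1,0.05,0.22,0,0,0,0.066,-1,0.05,0.22,0,0,0,0.066,-1,0.05,0.22,0,0,0,0.066,-1]

```text
t: 1.1
ee_pos: [0.374, -0.1765, 0.3618]
tool_rot: [0.799, 0.601, 0.0, -0.0]
ft_force: [0.9, 0.6, -0.1]
gripper_width: 0.0955
```

send_rows:
  steps: [0.05,0.22,0,0,0,0.066,-1,0.05,0.22,0,0,0,0.066,-1,0.05,0.22,0,0,0,0,-1,0.05,0.22,0,0,0,0,-1,0.05,0.22,0,0,0,0,-1,0.05,0.22,0,0,0,0,-1,0.05,0.22,0,0,0,0,-1,0.05,0.2,0,0,0,0,-1]

```text
t: 2.1
ee_pos: [0.474, 0.2587, 0.3618]
tool_rot: [0.71, 0.705, -0.0, -0.0]
ft_force: [0.8, 0.0, -0.5]
gripper_width: 0.0953
```

send_rows:
  steps: [0,0.04,0,0,0,0,-1,0,0,0,0,0,0,-1,0,0,0,0,0,0,-1]

```text
t: 2.48
ee_pos: [0.474, 0.2655, 0.3622]
tool_rot: [0.71, 0.704, -0.0, 0.0]
ft_force: [0.3, 0.1, -0.0]
gripper_width: 0.095
```

Run:
```python
from h import *
from scipy.spatial.transform import Rotation as Ro
o=robot.observe(); R=Ro.from_quat(o['tool_rot']).as_matrix(); print(o['t'],o['ee_pos'],R.round(4),o['q'].round(3),np.degrees(np.arctan2(R[1,1],R[0,1])))
w=snap('wrist','w0'); print(w['R'],-w['R'].T@w['t'])
```

```text
2.475 [0.47404519 0.26550705 0.36221189] [[ 9.4e-03  1.0e+00 -1.0e-04]
 [ 1.0e+00 -9.4e-03 -4.0e-04]
 [-4.0e-04 -1.0e-04 -1.0e+00]] [ 0.412 -0.148  1.803 -0.     1.487  0.421] -0.5375821316684847
[[ 9.99956936e-01 -9.27796773e-03 -2.11896731e-04]
 [-8.86937004e-03 -9.62140728e-01  2.72408799e-01]
 [-2.73127452e-03 -2.72395189e-01 -9.62181584e-01]] [0.47393901 0.34194186 0.45386532]
```

View pics/w0.png

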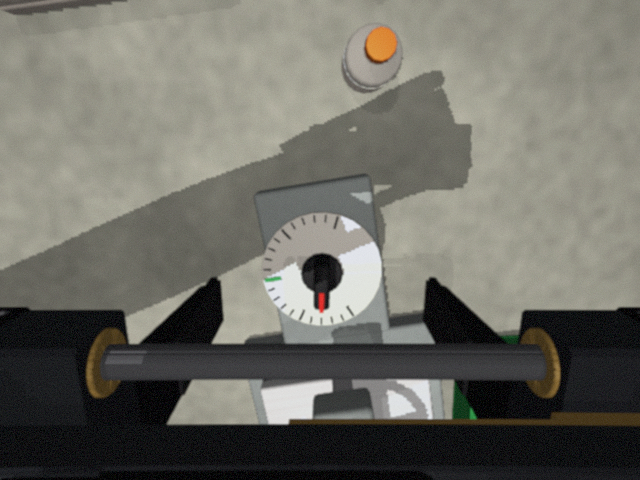

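The wrist view shows the disc spanning columns 262-382 and rows 212-326, with its centre near (322,269). The green mark is at (273,279) and the pointer runs straight down from the skirt at (322,272) to (321,311). I overshot y, so I'll measure from this view.

Run:
```python
from h import *
w=load('w0')
for n,u,v,z in [('disc',322,269,.1),('l',262,269,.1),('r',382,269,.1),('t',322,212,.1),('b',322,326,.1),('skirt',322,272,.109),('green',273,279,.1),('ptip',321,311,.102)]: print(n,atz(w,u,v,z).round(4), dep(w,u,v).round(4))
```

```text
disc [0.4719 0.2146 0.1   ] [0.4722 0.2295 0.1415]
l [0.4143 0.2151 0.1   ] [0.4142 0.2148 0.099 ]
r [0.5295 0.214  0.1   ] [ 5.452e-01  1.778e-01 -2.000e-04]
t [0.4725 0.2702 0.1   ] [0.4725 0.2698 0.098 ]
b [0.4713 0.154  0.1   ] [0.4708 0.1161 0.0286]
skirt [0.4719 0.2148 0.109 ] [0.4721 0.2269 0.1419]
green [0.4244 0.2048 0.1   ] [0.4245 0.2049 0.1002]
ptip [0.4705 0.1714 0.102 ] [0.4705 0.1729 0.105 ]
```

send_rows:
  steps: [-0.004,-0.11,0,0,0,0,-1,0,-0.1,0,0,0,0,-1,0,0,-0.17,0,0,0,-1,0,0,-0.17,0,0,0,-0.5,0,0,-0.17,0,0,0,-0.5,0,0,-0.1,0,0,0,-0.5,0,0,-0.06,0,0,0,-0.5,0,0,0,0,0,0,-0.5]

```text
t: 3.52
ee_pos: [0.4728, 0.2134, 0.1942]
tool_rot: [0.71, 0.704, -0.001, -0.0]
ft_force: [0.9, 0.2, 1.1]
gripper_width: 0.0713
```

send_rows:
  steps: [0,0,0,0,0,0,1,0,0,0,0,0,0,1,0,0,0,0,0,0,1,0,0,0,0,0,0,1,0,0,0,0,0,0,1,0,0,0,0,0,0,1]
  squeeze: 15

```text
t: 4.28
ee_pos: [0.4732, 0.2142, 0.1948]
tool_rot: [0.71, 0.704, -0.0, -0.0]
ft_force: [0.2, -0.7, -0.5]
gripper_width: 0.017
```

send_rows:
  steps: [0,0,0,0,0,0,1,0,0,0,0,0,0,1,0,0,0,0,0,0,1]

```text
t: 4.65
ee_pos: [0.4725, 0.2141, 0.1947]
tool_rot: [0.71, 0.704, -0.001, -0.001]
ft_force: [-4.6, -1.3, 3.5]
gripper_width: 0.0138
```

send_rows:
  steps: [0,0,0,0,0,-0.067,1,0,0,0,0,0,-0.067,1,0,0,0,0,0,-0.067,1,0,0,0,0,0,-0.067,1,0,0,0,0,0,-0.067,1,0,0,0,0,0,-0.067,1,0,0,0,0,0,-0.067,1,0,0,0,0,0,-0.067,1]

```text
t: 5.65
ee_pos: [0.4736, 0.2134, 0.1947]
tool_rot: [0.976, 0.216, 0.0, 0.001]
ft_force: [-0.3, -3.1, 0.8]
gripper_width: 0.014
```

send_rows:
  steps: [0,0,0,0,0,-0.067,1,0,0,0,0,0,-0.067,1,0,0,0,0,0,0,1,0,0,0,0,0,0,1,0,0,0,0,0,0,1]

```text
t: 6.28
ee_pos: [0.4738, 0.213, 0.1947]
tool_rot: [0.997, 0.08, 0.001, 0.001]
ft_force: [-0.5, -5.5, 1.0]
gripper_width: 0.0134
```

Run:
```python
from h import *
from scipy.spatial.transform import Rotation as Ro
o=robot.observe(); R=Ro.from_quat(o['tool_rot']).as_matrix(); print(o['t'],o['ee_pos'],o['q'].round(3),np.degrees(np.arctan2(R[1,1],R[0,1])),o['torque'],o['ft_force'])
```

```text
6.275 [0.4737618  0.21303589 0.19471382] [ 0.321 -0.084  2.031 -0.003  1.194  1.733] -80.83558982526877 [-0.80790849  0.02402831 -0.02506768] [-0.47409945 -5.48473822  1.01931067]
```

Released angle should be right. Next I open, lift and check.

send_rows:
  steps: [0,0,0,0,0,0,-0.5,0,0,0,0,0,0,-0.5,0,0,0,0,0,0,-0.5,0,0,0.16,0,0,0,-0.5,0,0,0.2,0,0,0,-0.5,0,0,0.2,0,0,0,-0.5,0,0,0.14,0,0,0,-0.5,0,0,0,0,0,0,-0.5]

```text
t: 7.28
ee_pos: [0.4742, 0.2147, 0.374]
tool_rot: [0.997, 0.08, 0.004, -0.001]
ft_force: [-1.2, 0.0, -0.2]
gripper_width: 0.071
```

Run:
```python
from h import *
o=robot.observe(); print(o['t'],o['ee_pos'])
w=snap('wrist','w1'); t=snap('top','t1')
c=[int(x) for x in cv2.projectPoints((w['R']@np.array([.473,.213,.1])+w['t']).reshape(1,1,3),np.zeros(3),np.zeros(3),w['K'],np.array([float(w['k1']),0,0,0]))[0].ravel()]; print(c)
x0=max(c[0]-100,0);y0=max(c[1]-100,0);print(x0,y0)
a=cv2.resize(w['frame'][y0:y0+200,x0:x0+200],(600,600))
cv2.imwrite('pics/w1c.png',a[:,:,::-1])
```

```text
7.275 [0.47424496 0.2146904  0.37396107]
[324, 217]
224 117
```

View pics/w1c.png

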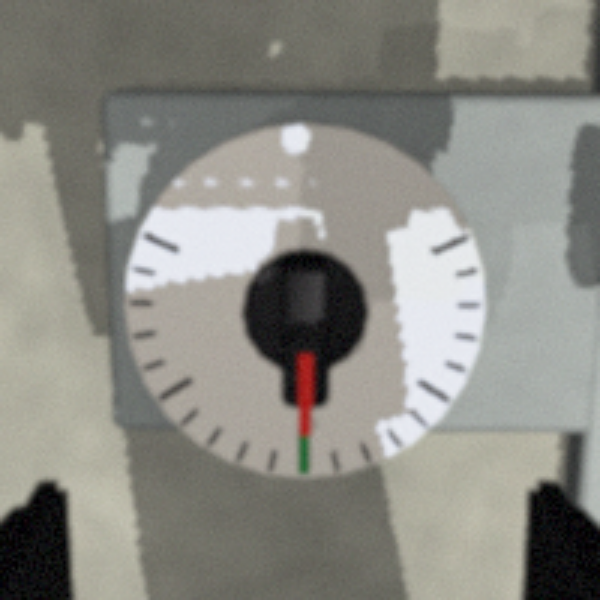

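The pointer lies exactly on the green mark in the crop, meeting at (304,440). Next is the crank.

send_rows:
  steps: [-0.008,-0.2,0,0,0,0,-0.5,-0.008,-0.2,0,0,0,0,-0.5,-0.008,-0.2,0,0,0,0,-0.5,-0.009,-0.173,0,0,0,0,-0.5,0,0,0,0,0,0,-0.5,0,0,-0.12,0,0,0,-0.5,0,0,-0.12,0,0,0,-0.5,0,0,-0.1,0,0,0,-0.5]

```text
t: 8.38
ee_pos: [0.464, 0.022, 0.2816]
tool_rot: [0.997, 0.08, -0.002, -0.001]
ft_force: [-0.4, 0.6, -0.0]
gripper_width: 0.0713
```

send_rows:
  steps: [0,0,0,0,0,0,0.5,0,0,0,0,0,0,0.8,0,0,0,0,0,0,1,0,0,0,0,0,0,1,0,0,0,0,0,0,1,0,0,0,0,0,0,1,0,0,0,0,0,0,1,0,0,0,0,0,0,1]
  squeeze: 25

```text
t: 9.38
ee_pos: [0.465, 0.0208, 0.2851]
tool_rot: [0.997, 0.08, 0.0, 0.0]
ft_force: [0.2, 0.2, 1.9]
gripper_width: 0.0217
```

Run:
```python
from h import *
o=robot.observe(); print(o['t'],o['ee_pos'],o['ft_force'],o['gripper_width'],o['q'])
c=np.array([.5095,-.0192]); d=o['ee_pos'][:2]-c; print(np.hypot(*d),np.degrees(np.arctan2(d[1],d[0])))
w=snap('wrist','w2')
p=lambda a:c+.06*np.array([np.cos(np.radians(a)),np.sin(np.radians(a))])
A=[137,122,107,92,77,62,47,32,17,2,-13,-28,-43,-58,-73,-88,-103,-118,-133,-148,-163,-171,-174]
for a,b in zip(A,A[1:]): print(a,b,((p(b)-p(a))/.25).round(3).tolist())
```

```text
9.375 [0.4650383  0.02084406 0.285132  ] [0.22222915 0.20451361 1.8556495 ] 0.021746803290461608 [-7.05825890e-02 -2.96297022e-01  2.05500994e+00 -5.44727105e-05
  1.38233663e+00  1.34089382e+00]
0.05983619127387255 137.99248466311255
137 122 [0.048, 0.04]
122 107 [0.057, 0.026]
107 92 [0.062, 0.01]
92 77 [0.062, -0.006]
77 62 [0.059, -0.022]
62 47 [0.051, -0.036]
47 32 [0.04, -0.048]
32 17 [0.026, -0.057]
17 2 [0.01, -0.062]
2 -13 [-0.006, -0.062]
-13 -28 [-0.022, -0.059]
-28 -43 [-0.036, -0.051]
-43 -58 [-0.048, -0.04]
-58 -73 [-0.057, -0.026]
-73 -88 [-0.062, -0.01]
-88 -103 [-0.062, 0.006]
-103 -118 [-0.059, 0.022]
-118 -133 [-0.051, 0.036]
-133 -148 [-0.04, 0.048]
-148 -163 [-0.026, 0.057]
-163 -171 [-0.008, 0.033]
-171 -174 [-0.002, 0.012]
```

View pics/w2.png

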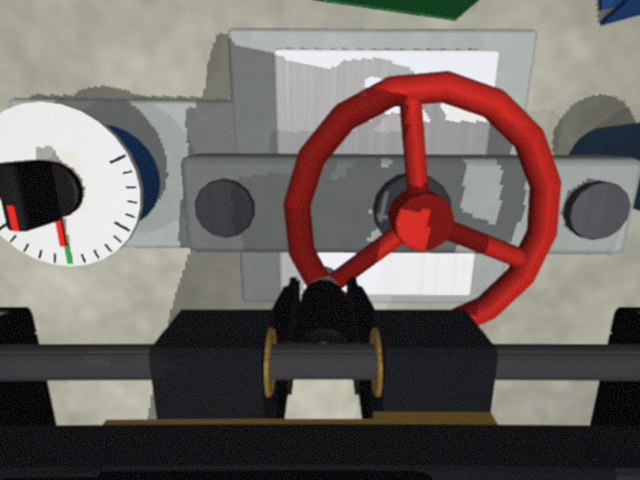

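The picture shows the handle gripped between the fingers at (323,300), the pointer still at green at (68,255), and a jaw gap of 21.7 mm. Winding clockwise.

send_rows:
  steps: [0.048,0.04,0,0,0,0,1,0.057,0.026,0,0,0,0,1,0.062,0.01,0,0,0,0,1,0.062,-0.006,0,0,0,0,1,0.059,-0.022,0,0,0,0,1,0.051,-0.036,0,0,0,0,1,0,0,0,0,0,0,1]

```text
t: 10.3
ee_pos: [0.5515, 0.023, 0.2852]
tool_rot: [0.997, 0.079, 0.001, 0.0]
ft_force: [2.3, -0.2, 4.3]
gripper_width: 0.0216
```

Run:
```python
from h import *
o=robot.observe(); print(o['t'],o['ee_pos'],o['ft_force'],o['gripper_width'])
d=o['ee_pos'][:2]-[.5095,-.0192]; print(np.hypot(*d),np.degrees(np.arctan2(d[1],d[0])))
```

```text
10.3 [0.55151012 0.02297044 0.28516481] [ 2.32971048 -0.24852173  4.34231729] 0.021635113276126522
0.059524754768130565 45.10912029842384
```

Tracking well (45° against 47° commanded). Continuing.

send_rows:
  steps: [0.04,-0.048,0,0,0,0,1,0.026,-0.057,0,0,0,0,1,0.01,-0.062,0,0,0,0,1,-0.006,-0.062,0,0,0,0,1,-0.022,-0.059,0,0,0,0,1,-0.036,-0.051,0,0,0,0,1,-0.048,-0.04,0,0,0,0,1,-0.057,-0.026,0,0,0,0,1]

```text
t: 11.3
ee_pos: [0.5258, -0.0777, 0.2851]
tool_rot: [0.997, 0.079, 0.0, -0.001]
ft_force: [0.1, 8.1, 7.7]
gripper_width: 0.0214
```

send_rows:
  steps: [-0.062,-0.01,0,0,0,0,1,-0.062,0.006,0,0,0,0,1,-0.059,0.022,0,0,0,0,1,-0.051,0.036,0,0,0,0,1,-0.04,0.048,0,0,0,0,1,0,0,0,0,0,0,1]

```text
t: 12.05
ee_pos: [0.458, -0.0514, 0.2851]
tool_rot: [0.997, 0.08, 0.002, -0.001]
ft_force: [4.2, 5.1, 3.6]
gripper_width: 0.0219
```

send_rows:
  steps: [-0.026,0.057,0,0,0,0,1,-0.008,0.033,0,0,0,0,1,0,0,0,0,0,0,1,0,0,0,0,0,0,1]

```text
t: 12.55
ee_pos: [0.4499, -0.0295, 0.2851]
tool_rot: [0.997, 0.08, 0.001, -0.0]
ft_force: [4.3, 3.0, 3.3]
gripper_width: 0.0217
```

```bash
cat > st.py <<'E'
from h import *
o=robot.observe(); print(o['t'],o['ee_pos'],o['ft_force'],o['gripper_width'])
d=o['ee_pos'][:2]-[.5095,-.0192]; print(np.hypot(*d),np.degrees(np.arctan2(d[1],d[0])))
E
python3 st.py
```

```text
12.55 [ 0.44992799 -0.02951218  0.28511692] [4.28547003 3.04128216 3.26336907] 0.021741078900152797
0.06045796901061442 -170.17916867179244
```

send_rows:
  steps: [-0.002,0.012,0,0,0,0,1,0,0.012,0,0,0,0,1,0,0,0,0,0,0,1,0,0,0,0,0,0,1]

```text
t: 13.05
ee_pos: [0.4497, -0.0276, 0.2851]
tool_rot: [0.997, 0.079, 0.001, 0.006]
ft_force: [5.7, -15.2, 1.1]
gripper_width: 0.0217
```

```bash
python3 st.py
```

```text
13.05 [ 0.44974832 -0.02762211  0.28511806] [  5.73138658 -15.22381973   1.11338608] 0.021727870606704777
0.06034231591114593 -171.97690534947802
```

send_rows:
  steps: [0,0.006,0,0,0,0,1,0,0,0,0,0,0,1,0,0,0,0,0,0,1]

```text
t: 13.42
ee_pos: [0.4497, -0.0273, 0.2851]
tool_rot: [0.997, 0.079, 0.001, 0.008]
ft_force: [5.8, -20.3, 1.1]
gripper_width: 0.0216
```

```bash
python3 st.py
python3 - <<'E'
import numpy as np
p=lambda a:.06*np.array([np.cos(np.radians(a)),np.sin(np.radians(a))])
A=[-171.5+15*i for i in range(25)]
for a,b in zip(A,A[1:]): print(b,((p(b)-p(a))/.25).round(3).tolist())
E
```

```text
13.425 [ 0.44974593 -0.02728872  0.285116  ] [  5.83494216 -20.29358413   1.12909234] 0.0215812336312072
0.06029905716721613 -172.2909070740142
-156.5 [0.017, -0.06]
-141.5 [0.032, -0.054]
-126.5 [0.045, -0.044]
-111.5 [0.055, -0.03]
-96.5 [0.061, -0.015]
-81.5 [0.063, 0.001]
-66.5 [0.06, 0.017]
-51.5 [0.054, 0.032]
-36.5 [0.044, 0.045]
-21.5 [0.03, 0.055]
-6.5 [0.015, 0.061]
8.5 [-0.001, 0.063]
23.5 [-0.017, 0.06]
38.5 [-0.032, 0.054]
53.5 [-0.045, 0.044]
68.5 [-0.055, 0.03]
83.5 [-0.061, 0.015]
98.5 [-0.063, -0.001]
113.5 [-0.06, -0.017]
128.5 [-0.054, -0.032]
143.5 [-0.044, -0.045]
158.5 [-0.03, -0.055]
173.5 [-0.015, -0.061]
188.5 [0.001, -0.063]
```

The stop is confirmed: -20 N with almost no motion. I'll remove the overtravel and wind back.

send_rows:
  steps: [0.002,-0.024,0,0,0,0,1,0.017,-0.06,0,0,0,0,1,0.032,-0.054,0,0,0,0,1,0.045,-0.044,0,0,0,0,1,0.055,-0.03,0,0,0,0,1,0.061,-0.015,0,0,0,0,1,0.063,0.001,0,0,0,0,1,0,0,0,0,0,0,1]

```text
t: 14.42
ee_pos: [0.5182, -0.079, 0.2851]
tool_rot: [0.997, 0.08, -0.0, 0.0]
ft_force: [1.0, 1.6, 6.4]
gripper_width: 0.0217
```

```bash
python3 st.py
```

```text
14.425 [ 0.5182018  -0.07896544  0.28508175] [0.99989383 1.61021174 6.37102548] 0.021654084639250833
0.06039560134736472 -81.71599134276734
```

send_rows:
  steps: [0.06,0.017,0,0,0,0,1,0.054,0.032,0,0,0,0,1,0.044,0.045,0,0,0,0,1,0.03,0.055,0,0,0,0,1,0.015,0.061,0,0,0,0,1,-0.001,0.063,0,0,0,0,1,-0.017,0.06,0,0,0,0,1,-0.032,0.054,0,0,0,0,1]

```text
t: 15.42
ee_pos: [0.5556, 0.0188, 0.2851]
tool_rot: [0.997, 0.08, -0.0, 0.0]
ft_force: [-0.9, -3.6, 7.1]
gripper_width: 0.0218
```

send_rows:
  steps: [-0.045,0.044,0,0,0,0,1,-0.055,0.03,0,0,0,0,1,-0.061,0.015,0,0,0,0,1,-0.063,-0.001,0,0,0,0,1,-0.06,-0.017,0,0,0,0,1,-0.054,-0.032,0,0,0,0,1,-0.044,-0.045,0,0,0,0,1,-0.03,-0.055,0,0,0,0,1]

```text
t: 16.42
ee_pos: [0.4533, 0.003, 0.2851]
tool_rot: [0.997, 0.08, 0.002, 0.0]
ft_force: [11.2, -2.1, 2.2]
gripper_width: 0.0216
```

send_rows:
  steps: [-0.015,-0.061,0,0,0,0,1,0.001,-0.063,0,0,0,0,1,0,0,0,0,0,0,1]

```text
t: 16.8
ee_pos: [0.4498, -0.0283, 0.2851]
tool_rot: [0.997, 0.079, 0.001, 0.0]
ft_force: [4.9, -0.6, 4.0]
gripper_width: 0.0212
```

```bash
python3 st.py
```

```text
16.8 [ 0.44979112 -0.02832348  0.28513425] [ 4.91713281 -0.59425991  3.95769152] 0.021171408174793443
0.06040188911439323 -171.31243750335392
```

One full turn done, now at -171.3°. Second turn.

send_rows:
  steps: [0.017,-0.06,0,0,0,0,1,0.032,-0.054,0,0,0,0,1,0.045,-0.044,0,0,0,0,1,0.055,-0.03,0,0,0,0,1,0.061,-0.015,0,0,0,0,1,0.063,0.001,0,0,0,0,1,0.06,0.017,0,0,0,0,1,0.054,0.032,0,0,0,0,1]

```text
t: 17.8
ee_pos: [0.546, -0.067, 0.2851]
tool_rot: [0.997, 0.079, -0.001, 0.001]
ft_force: [-1.5, -2.5, 7.7]
gripper_width: 0.0214
```

send_rows:
  steps: [0.044,0.045,0,0,0,0,1,0.03,0.055,0,0,0,0,1,0.015,0.061,0,0,0,0,1,-0.001,0.063,0,0,0,0,1,-0.017,0.06,0,0,0,0,1,-0.032,0.054,0,0,0,0,1,-0.045,0.044,0,0,0,0,1,-0.055,0.03,0,0,0,0,1]

```text
t: 18.8
ee_pos: [0.5302, 0.0369, 0.285]
tool_rot: [0.997, 0.08, -0.0, 0.001]
ft_force: [1.3, -6.2, 8.7]
gripper_width: 0.0214
```

send_rows:
  steps: [-0.061,0.015,0,0,0,0,1,-0.063,-0.001,0,0,0,0,1,-0.06,-0.017,0,0,0,0,1,-0.054,-0.032,0,0,0,0,1,-0.044,-0.045,0,0,0,0,1,-0.03,-0.055,0,0,0,0,1,-0.015,-0.061,0,0,0,0,1,0.001,-0.063,0,0,0,0,1]

```text
t: 19.8
ee_pos: [0.4496, -0.0274, 0.2851]
tool_rot: [0.997, 0.08, 0.001, -0.001]
ft_force: [8.5, 3.7, 3.6]
gripper_width: 0.0216
```

send_rows:
  steps: [0,0,0,0,0,0,1,0,0,0,0,0,0,1,0,0,0,0,0,0,1]

```text
t: 20.18
ee_pos: [0.4497, -0.0277, 0.2851]
tool_rot: [0.997, 0.08, 0.001, 0.0]
ft_force: [4.6, -0.4, 5.2]
gripper_width: 0.0216
```

```bash
python3 st.py
python3 - <<'E'
from h import *
w=snap('wrist','w3'); s=snap('scene','s3'); t=snap('top','t3')
a=s['frame'][160:400,200:520]; 
cv2.imwrite('pics/f.png',np.vstack([np.hstack([cv2.resize(w['frame'],(400,300)),cv2.resize(t['frame'],(400,300))]),np.hstack([cv2.resize(a,(400,300)),cv2.resize(load('s0')['frame'][160:400,200:520],(400,300))])])[:,:,::-1])
E
```

```text
20.175 [ 0.44973789 -0.02771023  0.28511864] [ 4.57335356 -0.44084501  5.24118582] 0.021568080240252335
0.06036500413845832 -171.8954652496357
```

View pics/f.png

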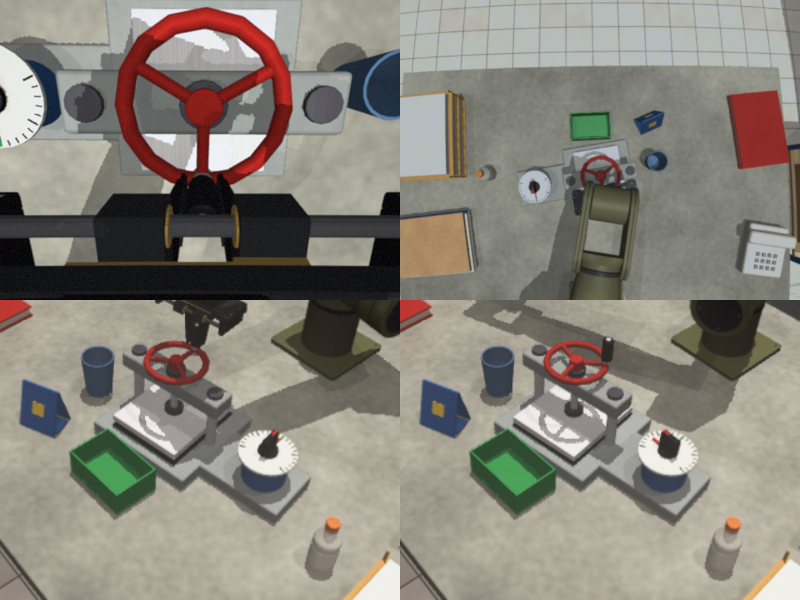

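The handle is gripped at (200,190) in the wrist panel. The wheel is back at its stop direction two turns on, the bystanders haven't moved, and the pointer is at zero.

```bash
python3 -c "
from rig import robot
o=robot.observe(); print(o['qvel'].round(4),o['gripper_width']); print(robot.job_done())"
```

```text
[-0.0005  0.0014 -0.0005 -0.0017  0.0006  0.0019] 0.02158388706948304
the job is handed in; nothing more can be done
None
```

I set up the press as asked and handed the job in at about 20 s of the 72 s allowed. The rig reports no verdict.

- **Tare knob:** I turned it about 80° clockwise while the press was still open. A wrist-camera close-up taken right after letting go showed the red pointer lying on the green mark.
- **Closing:** I wound the wheel about 308° clockwise. At the stop, the force on the tool reached about 20 N with almost no further motion, at a crank angle of about -172°.
- **Opening:** I wound it back two full turns. The crank ended at -171.9°, within about 1° of where it met the stop (0.25 rad, about 14°, was allowed).
- **At hand-in:** The arm was still, with the fingers holding the crank handle at a 21.6 mm gap. The grip was set to 25 N. The last picture showed the basket, cup, sign and glue bottle where they started.

One small deviation: I gripped the handle about 4 mm lower than planned, which is well within the 40 mm allowed. No other check failed or disagreed.

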